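# Start the extruder cap on its thread

### The job

Close the clay extruder: pick up the loose end cap, set it on top of the upright barrel with its grip bar in line with the barrel's long wooden foot, and turn it gently backwards (anticlockwise) until you feel it drop into the start of the thread, without forcing it. Then screw it forwards (clockwise) until it is down against the barrel's end, only hand-snug so as not to strain the soft thread, let go, and leave the other things on the bench alone.

Things in the scene. Friction and masses are not known exactly. Their poses are not given: they have to be found in the camera images.
- cap: The extruder's aluminium end cap, standing loose on the bench, rim down: round, hollow, open below, 55 mm across, 38 mm tall, plus a grip bar on top along the cap's x axis (48 mm long, 16 mm thick, from 38 to 68 mm above the origin). Origin: centre of the lower rim; z up. About 0.18 kg.
- cap_grip (a point): On the cap's axis in the grip bar, 60 mm above the cap's rim; axes as the cap. The bar is straight and parallel-sided, to be pinched across its 16 mm.
- cap_lugs (a point): On the cap's axis, 3 mm above its rim, level with two round steel thread lugs (4 mm thick) inside the cap under the two ends of the bar (undersides 1 mm above the rim). Above 16 mm the bore narrows from 48 to 38 mm; its flat ceiling is 34 mm above the rim.
- holder: Wooden foot, 170 mm along its x axis, 90 mm wide, 18 mm thick, fixed to the bench, with the aluminium extruder barrel (44 mm across) clamped upright in its middle. Origin: middle of the underside, on the barrel's axis; z up.
- barrel_mouth (a point): Centre of the flat top of the barrel's smooth end (pilot), 137 mm above the bench; axes as the holder. The pilot is 35 mm across, chamfered at the top, and the cap fits on it with 1.5 mm to spare all round.
- crown (a point): On the barrel's axis, level with the flat upper edge of its thread, 115 mm above the bench. The thread is coarse, right-handed, two-start, 45 mm across. The cap set on with its bar along the holder's x axis (either way round) rests with its lugs on this edge, rim at 114 mm. Turned clockwise there, the lugs never enter but hit a blunt wall after 1 rad or more.
- thread_start (a point): On the barrel's axis, 106 mm up: the rim's height once the cap has dropped 8 mm into the thread. This takes 0.2 to 1.45 rad anticlockwise (seen from above) from bar along holder x. The barrel is clamped at a random turn that no pose shows: feel for the drop, it needs light downward pressure. A wall stops backward turning some 0.15 rad beyond the drop.
- thread_home (a point): On the barrel's axis, 103 mm up: the rim's height with the cap fully screwed on. Turned clockwise after the drop, it goes down 3.7 mm per rad, with 1.2 mm of axial play, until after 0.7 to 1.4 rad its ceiling meets the pilot's top and turning gets stiff. More than 70 N on the thread (about 0.2 N m of twist once it is stiff) strains it.
- tool_pot: Bystander: dark steel pot, 76 mm across, 100 mm tall, with wooden tools standing in it; origin at the centre of its underside.
- beaker: Bystander: white ceramic beaker, 96 mm across, 120 mm tall; origin at the centre of its underside.
- rolling_pin: Bystander: wooden rolling pin, 40 mm thick, 310 mm long over its handles, along its y axis; origin at the centre of its underside.
- wood_rib: Bystander: flat wooden rib 90 x 50 x 6 mm; origin at the centre of its underside.
- die_ring: Bystander: steel die disc with a hole, 42 mm across, 6 mm high; origin at the centre of its underside.
- wood_knife: Bystander: wooden modelling knife 155 mm long, 9 mm high, along its x axis; origin at the centre of its underside.
- slip_jar: Bystander: clear jar with white lid, 60 mm across, 75 mm tall; origin at the centre of its underside.
Not all that is in view belongs to the job. Leave any blue or purple look-alike of the cap alone.

How it is judged:
On the way, in this order (a step that is already met when the one before it is completed fails the run):
1. the cap rests on the crown of the thread, upright and centred, its bar in line with the foot, not yet dropped in (horizontal distance between cap and barrel_mouth below 0.004 m and angle between cap's own z axis and vertical below 0.1 rad and angle between the x axis of cap and the x axis of holder, either way round below 0.3 rad and z of cap in the frame of holder between 0.1115 and 0.1158 m), for 0.2 s.
2. turned back, the cap has dropped into the thread's start (horizontal distance between cap and barrel_mouth below 0.004 m and angle between cap's own z axis and vertical below 0.1 rad and z of cap in the frame of holder below 0.108 m), for 0.1 s.
At the end, for the whole second after the job is handed in: The cap is screwed down on the barrel: its rim less than 104 mm above the holder's underside, within 4 mm of the barrel's axis, tilted less than 0.06 rad, at rest and let go (horizontal distance between cap and barrel_mouth below 0.004 m and angle between cap's own z axis and vertical below 0.06 rad and z of cap in the frame of holder below 0.104 m and linear speed of cap below 0.02 m/s and contact force between the fingers and cap below 0.1 N); the robot touches nothing.
It fails at once if the thread is forced: more than 70 N between the cap and the barrel or its foot (contact force between cap and holder above 70 N).
It fails at once if a bystander is moved by more than 30 mm (distance of any of tool_pot, beaker, rolling_pin, wood_rib, die_ring, wood_knife, slip_jar from where it was at the start of the episode above 0.03 m).
It also fails if it takes over 61 s, if anything falls off the work surface, if the arm or the gripper's body presses on something with over 40 N, if the wrist force passes 120 N, or if a joint passes its speed limit or range.

### The arm

A 6-joint arm with a two-finger parallel gripper is mounted at the origin on the work surface. World frame = base frame: x ahead of the robot, y to its left, z up, the work surface at z = 0. Lengths are in m, angles in rad, forces in N, time in s.
With the tool pointing down it reaches from about 0.375 to 0.925 m from the base axis. Payload 5.7 kg.
Tool frame: the origin (TCP) lies midway between the tips of the shut fingers; the grasp point (between the pads) lies 19 mm behind it; z points along the fingers, x is the direction in which the jaws open and shut, and the axes are right-handed (so a half turn about z gives the same grasp; the last joint's range is limited). The gripper opens to 88 mm and grips with 3 to 60 N. Pads are 20 mm wide; open, the fingers measure 115 mm over their backs; the gripper's body (75 mm by 178 mm) begins 61 mm behind the grasp point.
Start: joints at [-1.399, 0.359, 1.51, -0, 1.272, -0.115], TCP at [0.17, -0.575, 0.223] pointing down, gripper open.
Joint ranges: [-2.97, 2.97], [-1.01, 2.36], [0.21, 2.38], [-0.96, 4.11], [0.2, 2.71], [-2.98, 2.98]. Speed limits (rad/s): [2.39, 2.39, 3.14, 3.14, 3.14, 3.14].

### API

Orientations are given as a unit quaternion [x, y, z, w].
In Python, from bench import move_ptp, servo_line, goto_joints, move_gripper, sleep, inverse_kinematics, capture, PlanningError, close_job, spot_in, silhouettes, current_clock, current_joint_pos, current_qvel, current_joint_torque, current_position, current_orientation, current_force, current_torque, current_finger_gap gives the robot as it stands. Calls block until the motion is done:
- move_ptp(position, orientation): joint-space move of the TCP to a pose.
- servo_line(position, orientation=None, rate=0.15, contact_N=None): straight line of the TCP; orientation=None keeps the orientation; rate is the mean speed in m/s. With contact_N (N) it stops when the force on the tool has changed by that much, and returns True; else False.
- goto_joints(angles): joint-space move.
- move_gripper(opening): finger opening in m; the grip force is fixed at half the most; returns when the fingers have stopped.
- sleep(seconds).
- inverse_kinematics(position, orientation): joint angles nearest the present ones, or None.
- capture(name): name is "side" or "top"; returns a dict with "image" (384x512x3 uint8, blue, green, red), "range_z" (384x512 float32, m along the optical axis (not along the pixel's ray), 0 where there is no reading), "intrinsics" (3x3 intrinsics, pixels), "k1" (the pictures are not rectified: a ray, as slopes to the right and down, at radius r is drawn at 1 + k1 r^2 times it, then the intrinsics apply), "R" (3x3) and "t" (3): a world point X has camera coordinates R X + t. Camera axes: x right, y down, z forward; pixel columns grow to the right and rows downward; lengths in m; the calibration is good to about 2 mm. A picture is of the moment at which its call begins.
A pose or a line that the arm cannot do raises PlanningError and nothing moves.
- close_job(): hands the job in, once; it reports no verdict.
Trained networks look in the newest picture that a camera, given by its name, has taken for a name from the list of things; names that differ only in an ending like _2 or _b are one class to them, and where a whole thing is asked for, a point or a joint stands for the part that bears it (a point fixed in the world has none). Each returns a list of dicts, best first, with "conf" (0 to 1); they miss things now and then, are a little off and sometimes report something else, mostly with a low value. They report only what shows in the picture. A call takes as long as a camera call. They do not tell look-alikes from the thing itself.
- spot_in(camera, query): "xy" ([column, row] in pixels, amid what is visible of it).
- silhouettes(camera, query): "region" (384x512 bool, what is visible of it) and "xy" ([column, row] in pixels, amid what is visible of it).
Readings, each from a call of its own:
- current_clock(): time.
- current_joint_pos(): joint angles.
- current_qvel(): joint speeds.
- current_joint_torque(): joint torques, N m.
- current_position(): TCP position.
- current_orientation(): TCP orientation.
- current_force(): force on the tool from outside, world axes, zero at the start.
- current_torque(): the same for the moment, N m.
- current_finger_gap(): finger opening in m.
Only numpy, scipy, OpenCV 4.12 (cv2) and the standard library are available. Lean on these libraries where they do the work, as an engineer would, in place of code of your own. Each camera call takes 0.05 s, during which the arm holds its last target. There are 200 camera calls.

## Working session

There is one attempt and no reset: what is moved stays moved. The work goes in short steps, each a Python script; the robot and the scene stay as the last script left them, time stands still between calls to the robot, and variables do not carry over. Pictures are saved under pics/ and viewed, about 8 in all and at most 12, crops included, and the job is handed in when it is done.

```bash
mkdir -p pics
cat > h.py <<'E'
import numpy as np, cv2
from bench import *
from scipy.spatial.transform import Rotation as Ro
def cloud(c):
    z=c["range_z"]; K=c["intrinsics"]; h,w=z.shape
    u,v=np.meshgrid(np.arange(w),np.arange(h))
    p=cv2.undistortPoints(np.stack([u,v],-1).reshape(-1,1,2).astype(float),K,np.array([c["k1"],0,0,0,0.])).reshape(h,w,2)
    P=np.dstack([p[...,0]*z,p[...,1]*z,z]); X=(P-c["t"])@c["R"]
    X[z<=0]=np.nan
    return X
def down(yaw): # tool z down, tool x at yaw
    x=np.array([np.cos(yaw),np.sin(yaw),0]);z=np.array([0,0,-1.]);y=np.cross(z,x)
    return Ro.from_matrix(np.stack([x,y,z],1)).as_quat()
def toolyaw():
    m=Ro.from_quat(current_orientation()).as_matrix()
    return np.arctan2(m[1,0],m[0,0])
E
python3 - <<'E'
from h import *
for n in ("side","top"):
    c=capture(n); cv2.imwrite(f"pics/{n}0.png",c["image"]); X=cloud(c)
    print(n,c["k1"],-c["R"].T@c["t"])
    for q in ("cap","holder","cap_grip","barrel_mouth"):
        for d in silhouettes(n,q):
            m=d["region"]; print(q,round(d["conf"],2),np.round(d["xy"]),m.sum(),np.round(np.nanmedian(X[m],0),3),np.round(np.nanpercentile(X[m][:,2],98),3), c["image"][m].mean(0).round())
print(current_clock())
E
```

```text
side -0.0736369689763217 [ 0.27829281 -0.36462558  0.69973256]
cap 0.95 [207. 153.] 503 [0.576 0.19  0.04 ] 0.071 [128.  65.  40.]
cap 0.7 [171. 176.] 602 [0.472 0.202 0.04 ] 0.07 [129. 144. 155.]
cap 0.6 [210. 183.] 597 [0.53  0.109 0.039] 0.07 [116.  48. 106.]
cap 0.6 [130. 190.] 642 [0.373 0.221 0.039] 0.07 [116.  48. 107.]
holder 0.62 [284. 286.] 4071 [ 0.49 -0.19  0.02] 0.139 [ 66. 105. 151.]
cap_grip 0.76 [171. 174.] 565 [0.472 0.202 0.04 ] 0.07 [129. 144. 155.]
cap_grip 0.73 [210. 184.] 569 [0.53  0.108 0.039] 0.07 [116.  47. 105.]
cap_grip 0.69 [137. 160.] 555 [0.443 0.304 0.04 ] 0.07 [104.  39.  91.]
cap_grip 0.68 [206. 157.] 524 [0.576 0.189 0.04 ] 0.071 [126.  64.  42.]
cap_grip 0.57 [125. 190.] 627 [0.373 0.221 0.039] 0.07 [118.  48. 106.]
barrel_mouth 0.79 [283. 289.] 4124 [ 0.49 -0.19  0.02] 0.139 [ 66. 105. 150.]
barrel_mouth 0.62 [168. 174.] 595 [0.472 0.202 0.039] 0.07 [128. 143. 154.]
top -0.08669815447223615 [0.49021365 0.01093903 1.13562633]
cap 0.85 [186. 265.] 409 [0.379 0.231 0.037] 0.069 [138.  70. 123.]
cap 0.84 [194. 229.] 380 [0.479 0.211 0.038] 0.069 [167. 174. 180.]
cap 0.82 [196. 188.] 339 [0.58  0.195 0.039] 0.069 [154.  89.  58.]
cap 0.8 [157. 239.] 379 [0.447 0.306 0.039] 0.069 [124.  61. 108.]
cap 0.63 [225. 208.] 354 [0.537 0.118 0.038] 0.07 [144.  73. 128.]
cap 0.23 [336. 218.] 2099 [ 0.504 -0.172  0.018] 0.137 [100. 128. 164.]
holder 0.67 [339. 218.] 2095 [ 0.504 -0.173  0.018] 0.137 [100. 128. 164.]
cap_grip 0.88 [228. 207.] 400 [0.538 0.12  0.037] 0.07 [137.  72. 126.]
cap_grip 0.64 [193. 226.] 390 [0.479 0.211 0.038] 0.069 [165. 172. 179.]
cap_grip 0.55 [184. 265.] 368 [0.381 0.23  0.037] 0.069 [142.  70. 125.]
cap_grip 0.55 [198. 190.] 377 [0.582 0.196 0.038] 0.069 [150.  87.  60.]
cap_grip 0.51 [253. 265.] 320 [0.373 0.056 0.006] 0.012 [129. 170. 199.]
barrel_mouth 0.94 [335. 217.] 2042 [ 0.506 -0.173  0.018] 0.137 [101. 128. 164.]
0.5
```

```bash
cat > meas.py <<'E'
from h import *
def bar(X,c,r=0.05,lo=0.058,hi=0.08):
    m=(np.hypot(X[...,0]-c[0],X[...,1]-c[1])<r)&(X[...,2]>lo)&(X[...,2]<hi)
    P=X[m][:,:2].astype(np.float32); (cx,cy),(w,h),a=cv2.minAreaRect(P*1000)
    yaw=np.radians(a if w>h else a+90)
    d=P-P.mean(0); e=np.linalg.svd(d,full_matrices=False)[2][0]
    return m.sum(),(cx/1e3,cy/1e3),P.mean(0),(w,h),yaw%np.pi,np.arctan2(e[1],e[0])%np.pi
E
python3 - <<'E'
from meas import *
for n in ("top","side"):
    X=cloud(capture(n))
    print(n,"cap",bar(X,(0.478,0.208),lo=0.064))
    print(" capedge",bar(X,(0.478,0.208),lo=0.03,hi=0.05)[:4])
    print(" mouth",bar(X,(0.50,-0.18),0.08,0.132,0.142)[:4])
    print(" crown",bar(X,(0.50,-0.18),0.08,0.110,0.1165)[:4])
    print(" foot",bar(X,(0.50,-0.18),0.12,0.013,0.023))
    i=[bar(X,p,lo=0.05)[0] for p in ((0.478,0.208),)]
t=cv2.imread("pics/top0.png");s=cv2.imread("pics/side0.png")
a=cv2.resize(t[160:300,130:270],(600,600),interpolation=cv2.INTER_CUBIC); cv2.imwrite("pics/crop.png",a)
E
```

```text
top cap (np.int64(101), (0.4776541442871094, 0.21653701782226562), array([0.4770724 , 0.21701476], dtype=float32), (16.359880447387695, 47.34226989746094), np.float64(2.456653520463014), np.float32(2.4662735))
 capedge (np.int64(214), (0.47965380859375, 0.21597952270507811), array([0.47789744, 0.21368393], dtype=float32), (53.784645080566406, 53.601139068603516))
 mouth (np.int64(159), (0.5056681518554688, -0.17932101440429687), array([ 0.50529325, -0.17916392], dtype=float32), (32.648460388183594, 33.896324157714844))
 crown (np.int64(70), (0.505436767578125, -0.17989015197753908), array([ 0.504585  , -0.17601252], dtype=float32), (42.65396499633789, 44.40752410888672))
 foot (np.int64(1409), (0.5059389038085937, -0.17919009399414063), array([ 0.5050786 , -0.17774038], dtype=float32), (91.51051330566406, 170.45907592773438), np.float64(2.9065065025788472), np.float32(2.9157164))
side cap (np.int64(121), (0.4775862121582031, 0.2148180694580078), array([0.47747183, 0.21282801], dtype=float32), (17.604358673095703, 48.229515075683594), np.float64(2.489215125584059), np.float32(2.536521))
 capedge (np.int64(234), (0.4726625061035156, 0.20584356689453126), array([0.47206175, 0.20247662], dtype=float32), (38.422733306884766, 57.05350875854492))
 mouth (np.int64(292), (0.5051804809570313, -0.17976976013183593), array([ 0.5039384 , -0.18067354], dtype=float32), (32.13737869262695, 33.86127853393555))
 crown (np.int64(82), (0.5009954223632812, -0.18332669067382812), array([ 0.4967998 , -0.18524426], dtype=float32), (31.553041458129883, 44.40325164794922))
 foot (np.int64(2418), (0.5058067932128906, -0.17938015747070313), array([ 0.49491888, -0.184042  ], dtype=float32), (91.74422454833984, 172.36134338378906), np.float64(2.913651364309366), np.float32(2.8447056))
```

View pics/top0.png

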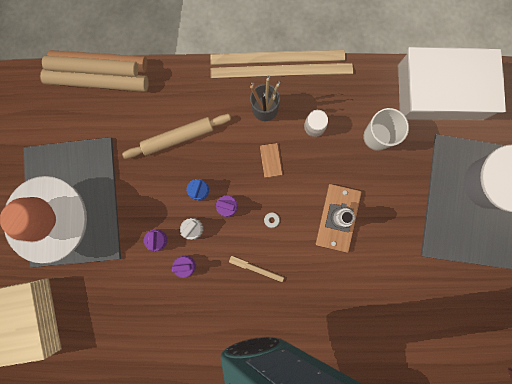

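View pics/crop.png

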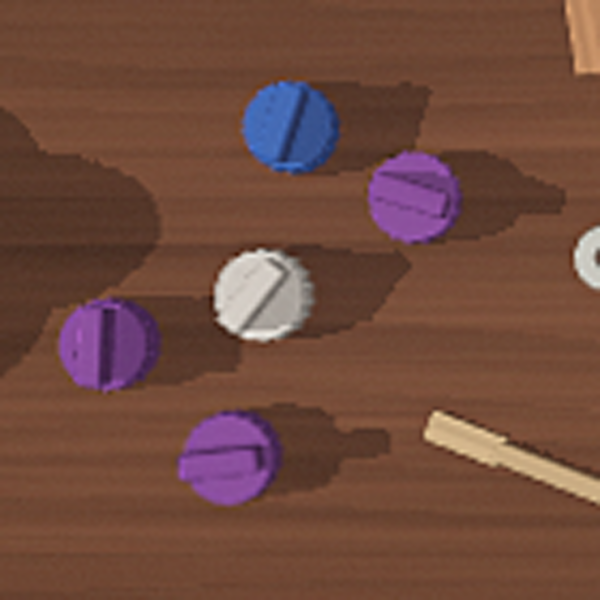

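View pics/side0.png

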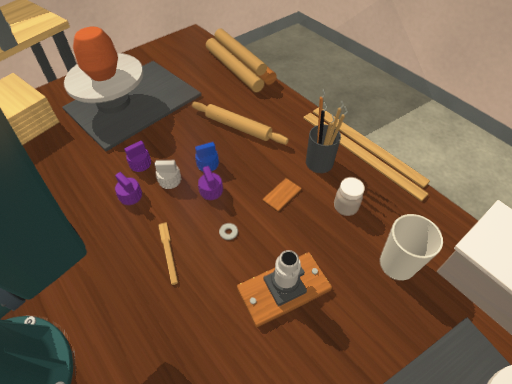

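Candidates (top view pixels) are silver (194,229), blue (197,189) and purple (226,206), (154,240), (183,267). The crop confirms that the only aluminium one is the silver cap at (194,229). The holder is at (339,218).

Run:
```python
from h import *
print(toolyaw(),current_force(),current_torque())
for yo in (0,np.pi):
    print(inverse_kinematics([.4777,.2158,.043],down(2.465-np.pi/2-yo)))
    for d in (-1.4,0,1.65):
        j=inverse_kinematics([.5057,-.1793,.16],down(2.91-np.pi/2-yo+d)); print(d,None if j is None else np.round(j,2))
    
move_gripper(0.05)
j=inverse_kinematics([.4777,.2158,.15],down(2.465-np.pi/2))
print(j,current_clock())
```

```text
-1.2839801364487264 [ 0.14066432 -1.00242812  0.11253313] [-0.01751239 -0.01299097  0.04794695]
[ 2.92482254e-01  4.87171314e-01  1.85262730e+00 -4.44089210e-16
  8.01794038e-01 -6.01721419e-01]
-1.4 [-0.47  0.34  1.72 -0.    1.08 -0.41]
0 [-0.47  0.34  1.72 -0.    1.08 -1.81]
1.65 [-0.47  0.34  1.72 -0.    1.08  2.82]
[ 2.92482254e-01  4.87171314e-01  1.85262730e+00 -4.44089210e-16
  8.01794038e-01  2.53987123e+00]
-1.4 [-0.47  0.34  1.72 -0.    1.08  2.73]
0 [-0.47  0.34  1.72 -0.    1.08  1.33]
1.65 [-0.47  0.34  1.72 -0.    1.08 -0.32]
[ 2.92482254e-01  3.31982279e-01  1.75903952e+00 -4.44089210e-16
  1.05057085e+00 -6.01721419e-01] 1.35
```

```bash
cat >> h.py <<'E'
C=np.array([.5057,-.1793])   # barrel axis
Y0=2.91-1.5*np.pi            # tool yaw with bar along foot
YP=2.465-1.5*np.pi
def st(*a): print(*a,"t%.2f"%current_clock(),"p",np.round(current_position(),4),"yaw %.3f"%toolyaw(),"F",np.round(current_force(),1),"M",np.round(current_torque(),2),"gap %.4f"%current_finger_gap(),flush=True)
E
python3 - <<'E'
from h import *
q=down(YP)
move_ptp([.4777,.2158,.15],q); st("above")
print(servo_line([.4777,.2158,.045],rate=0.12,contact_N=8)); st("at")
move_gripper(0.008); st("grip")
servo_line([.4777,.2158,.12],rate=0.15); st("up")
c=capture("side"); cv2.imwrite("pics/held.png",cv2.resize(c["image"][90:240,90:290],(800,600)))
E
```

```text
above t4.34 p [0.4781 0.2154 0.1501] yaw -2.248 F [ 0.1 -0.   0.6] M [ 0.07 -0.05 -0.04] gap 0.0496
False
at t5.37 p [0.4782 0.2159 0.0455] yaw -2.247 F [0.3 0.5 0.8] M [ 0.08 -0.02 -0.02] gap 0.0501
grip t5.99 p [0.4776 0.2158 0.0451] yaw -2.247 F [-0.7 -0.1  2.5] M [ 0.06  0.08 -0.01] gap 0.0157
up t6.64 p [0.4771 0.2156 0.1195] yaw -2.247 F [-0.7  0.9 -3.4] M [0.08 0.   0.02] gap 0.0160
```

View pics/held.png

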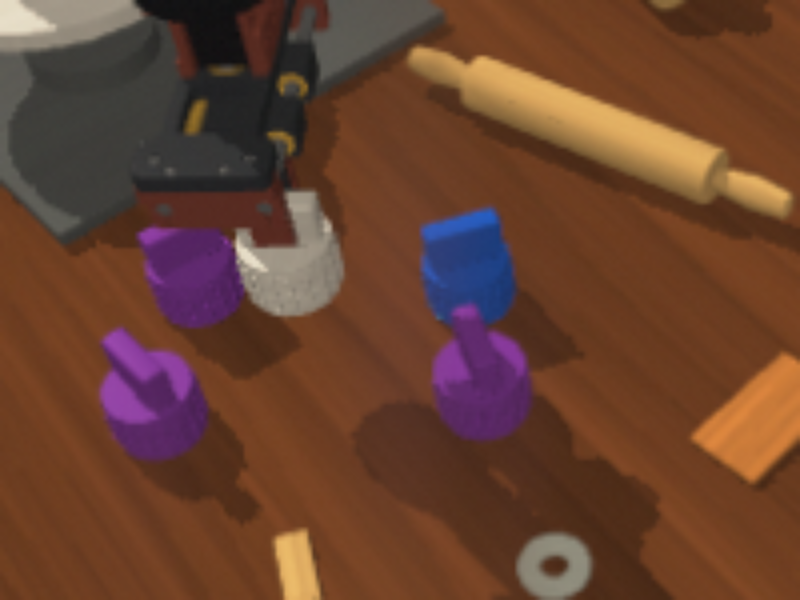

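The picture shows the silver cap held upright by its bar (about 290,240 in the crop), with the look-alikes undisturbed. Next I move over the barrel and lower it with contact sensing.

Run:
```python
from h import *
servo_line([.4777,.2158,.21],rate=0.2)
q=down(Y0)
move_ptp([*C,.215],q); st("over")
servo_line([*C,.188],rate=0.1); st("near")
print(servo_line([*C,.165],rate=0.03,contact_N=5)); st("pilot?")
c=capture("side"); X=cloud(c); cv2.imwrite("pics/on.png",cv2.resize(c["image"][210:330,210:370],(800,600)))
```

```text
over t8.76 p [ 0.5055 -0.1784  0.2144] yaw -1.802 F [ 0.8  0.6 -2.1] M [ 0.04 -0.03 -0.01] gap 0.0159
near t9.18 p [ 0.5056 -0.1785  0.1877] yaw -1.801 F [ 0.2 -0.5 -2.1] M [ 0.04 -0.01  0.03] gap 0.0159
False
pilot? t10.09 p [ 0.5058 -0.1794  0.1651] yaw -1.802 F [-0.5  0.1 -1.8] M [ 0.06 -0.06 -0.02] gap 0.0162
```

View pics/on.png

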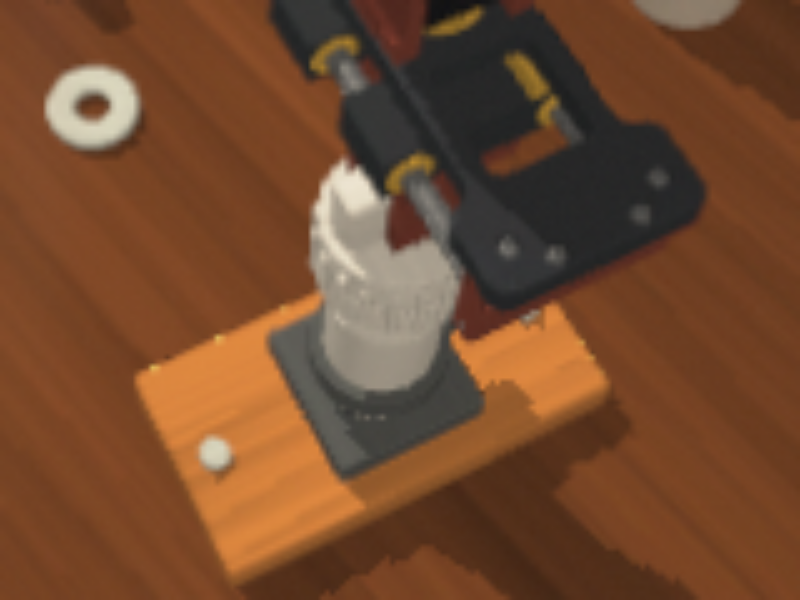

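The cap is over the pilot with its bar in line with the foot and no contact so far. Now down onto the crown, then turn back in small steps.

```bash
cat >> h.py <<'E'
def Fz(n=3): return np.mean([current_force()[2] for _ in range(n)])
E
python3 - <<'E'
from h import *
hit=servo_line([*C,.152],rate=0.015,contact_N=5); st("crown",hit)
z=current_position()[2]
sleep(0.3); st("rest")
f0=Fz(); zc=z
for i in range(3):
    servo_line([*C,zc],down(Y0+0.04*(i+1)),rate=0.05); st("turn")
E
```

```text
crown True t10.68 p [ 0.5058 -0.1794  0.1585] yaw -1.802 F [0.  0.9 4.3] M [ 0.03  0.06 -0.  ] gap 0.0157
rest t10.97 p [ 0.5057 -0.1793  0.1584] yaw -1.802 F [ 0.3 -0.2  4.4] M [ 0.04 -0.08 -0.06] gap 0.0159
turn t11.22 p [ 0.5059 -0.1795  0.1586] yaw -1.763 F [ 0.8 -0.3  3.3] M [-0.02 -0.1   0.09] gap 0.0159
turn t11.47 p [ 0.5059 -0.1794  0.1586] yaw -1.724 F [-0.1  0.   3.8] M [ 0.02 -0.11  0.03] gap 0.0157
turn t11.72 p [ 0.5058 -0.1793  0.1585] yaw -1.684 F [1.9 0.2 3.5] M [ 0.09 -0.11  0.11] gap 0.0159
```

Run:
```python
from h import *
zc=0.1585; y=0.12
while y<1.62:
    y+=0.04
    servo_line([*C,zc],down(Y0+y),rate=0.05)
    f=Fz(); m=np.mean([current_torque()[2] for _ in range(3)])
    print("%.2f f%.1f m%.2f"%(y,f,m),end=" | ")
    if abs(m)>0.25: st("torque stop"); break
    if f<1.5:
        hit=servo_line([*C,zc-0.011],rate=0.03,contact_N=5); zc=current_position()[2]; st("low",hit)
        if zc<0.1525: print("DROPPED at",y); break
st("end")
```

```text
0.16 f3.4 m0.06 | 0.20 f4.1 m0.01 | 0.24 f3.8 m0.01 | 0.28 f4.1 m0.08 | 0.32 f4.4 m0.08 | 0.36 f3.6 m0.07 | 0.40 f3.5 m0.03 | 0.44 f4.3 m0.05 | 0.48 f3.5 m0.10 | 0.52 f4.2 m0.03 | 0.56 f3.2 m0.12 | 0.60 f3.9 m0.09 | 0.64 f4.5 m0.03 | 0.68 f4.5 m0.04 | 0.72 f4.2 m0.08 | 0.76 f4.1 m0.03 | 0.80 f3.7 m0.04 | 0.84 f4.6 m-0.01 | 0.88 f3.9 m0.10 | 0.92 f3.8 m0.06 | 0.96 f3.7 m0.07 | 1.00 f3.9 m0.05 | 1.04 f4.3 m-0.01 | 1.08 f3.9 m-0.04 | 1.12 f-0.4 m-0.03 | low True t18.18 p [ 0.5062 -0.1799  0.1571] yaw -0.683 F [-0.2 -1.   0.2] M [-0.11 -0.3   0.36] gap 0.0157
1.16 f-2.1 m0.10 | low True t18.74 p [ 0.5058 -0.1794  0.1502] yaw -0.643 F [-0.2  0.3  5.7] M [-0.06 -0.01  0.01] gap 0.0156
DROPPED at 1.1600000000000004
end t18.74 p [ 0.5058 -0.1794  0.1502] yaw -0.643 F [-0.2  0.3  5.7] M [-0.06 -0.01  0.01] gap 0.0156
```

Run:
```python
from h import *
sleep(0.15)
zc=0.1505; y=1.16
while y>-0.6:
    s=0.05 if zc>0.1490 else 0.03
    y-=s; zc-=0.0037*s
    servo_line([*C,zc],down(Y0+y),rate=0.05)
    f=Fz(); m=np.mean([current_torque()[2] for _ in range(4)])
    print("%.2f f%.1f m%.2f zc%.4f"%(y,f,m,zc),end=" | ")
    if abs(m)>0.13: st("torque stop"); break
    zc+=np.clip(0.00008*(f-2),-0.0003,0.0004)
st("end")
```

```text
1.11 f4.3 m-0.12 zc0.1503 | 1.06 f2.4 m-0.07 zc0.1503 | 1.01 f2.0 m-0.14 zc0.1502 | torque stop t19.64 p [ 0.5057 -0.1794  0.1501] yaw -0.790 F [-0.5 -0.7  2. ] M [-0.1  -0.03 -0.14] gap 0.0161
end t19.64 p [ 0.5057 -0.1794  0.1501] yaw -0.790 F [-0.5 -0.7  2. ] M [-0.1  -0.03 -0.14] gap 0.0161
```

Run:
```python
from h import *
zc=0.1502; y=1.01
while y>-0.6:
    s=0.05 if zc>0.1485 else 0.03
    y-=s; zc-=0.0037*s
    servo_line([*C,zc],down(Y0+y),rate=0.05)
    r=[(current_force()[2],current_torque()[2],current_position()[2]) for _ in range(10)]
    f,m,z=np.mean(r,0)
    print("%.2f f%.1f m%.2f zc%.4f z%.4f"%(y,f,m,zc,z))
    if abs(m)>0.19: break
    zc+=np.clip(0.00008*(f-2),-0.0003,0.0004)
st("end")
```

```text
0.96 f0.7 m-0.02 zc0.1500 z0.1500
0.91 f2.7 m-0.11 zc0.1497 z0.1498
0.86 f1.5 m-0.06 zc0.1496 z0.1496
0.81 f2.3 m0.00 zc0.1494 z0.1494
0.76 f1.7 m-0.03 zc0.1492 z0.1493
0.71 f1.6 m-0.08 zc0.1490 z0.1490
0.66 f1.8 m-0.08 zc0.1488 z0.1488
0.61 f1.9 m-0.02 zc0.1486 z0.1486
0.56 f2.5 m-0.09 zc0.1484 z0.1484
0.53 f1.9 m0.01 zc0.1483 z0.1483
0.50 f3.2 m0.02 zc0.1482 z0.1482
0.47 f3.4 m-0.01 zc0.1482 z0.1482
0.44 f3.0 m-0.05 zc0.1482 z0.1482
0.41 f4.4 m0.00 zc0.1482 z0.1482
0.38 f3.0 m0.03 zc0.1482 z0.1482
0.35 f3.1 m-0.03 zc0.1482 z0.1482
0.32 f3.8 m-0.02 zc0.1482 z0.1482
0.29 f3.3 m-0.01 zc0.1482 z0.1482
0.26 f3.4 m0.02 zc0.1482 z0.1482
0.23 f3.3 m0.01 zc0.1482 z0.1482
0.20 f3.3 m-0.03 zc0.1482 z0.1482
0.17 f3.1 m-0.00 zc0.1482 z0.1482
0.14 f3.7 m-0.01 zc0.1482 z0.1482
0.11 f2.6 m-0.01 zc0.1482 z0.1482
0.08 f4.3 m0.01 zc0.1481 z0.1482
0.05 f4.2 m-0.08 zc0.1482 z0.1482
0.02 f3.6 m-0.07 zc0.1483 z0.1482
-0.01 f1.6 m0.01 zc0.1483 z0.1482
-0.04 f3.7 m-0.08 zc0.1481 z0.1482
-0.07 f3.3 m-0.02 zc0.1482 z0.1482
-0.10 f3.8 m-0.07 zc0.1482 z0.1482
-0.13 f2.8 m-0.05 zc0.1482 z0.1482
-0.16 f3.5 m0.04 zc0.1481 z0.1482
-0.19 f3.7 m0.07 zc0.1482 z0.1482
-0.22 f3.0 m-0.11 zc0.1482 z0.1482
-0.25 f3.2 m0.25 zc0.1482 z0.1482
end t28.64 p [ 0.5058 -0.1792  0.1482] yaw -2.051 F [-0.  -0.7  3.2] M [-0.05  0.03  0.25] gap 0.0157
```

Run:
```python
from h import *
print(np.mean([current_torque()[2] for _ in range(30)]))
servo_line([*C,.1482],down(Y0-0.25+0.015),rate=0.05)
print(np.mean([current_torque()[2] for _ in range(30)])); st()
c=capture("side"); X=cloud(c); cv2.imwrite("pics/home.png",cv2.resize(c["image"][210:330,210:370],(800,600)))
```

```text
0.2502290504378281
-0.0956558350178103
t28.89 p [ 0.5058 -0.1792  0.1482] yaw -2.037 F [-0.3 -0.6  2.6] M [ 0.05 -0.01 -0.1 ] gap 0.0158
```

View pics/home.png

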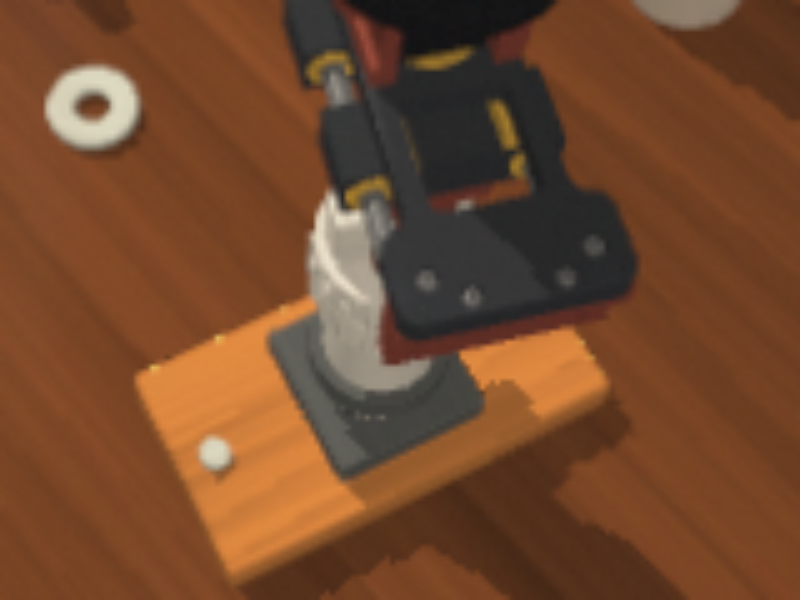

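The cap is seated low with the fingers still on the bar. The stiffening came at the end of the turn. I'll let go, back away and measure.

Run:
```python
from h import *
from meas import bar
move_gripper(0.05); st("open")
servo_line([*C,.26],rate=0.15)
move_ptp([.40,-.42,.30],down(Y0)); st("away")
for n in ("top","side"):
    c=capture(n); X=cloud(c)
    if n=="side": cv2.imwrite("pics/fin.png",cv2.resize(c["image"][210:330,210:370],(800,600)))
    m=np.hypot(X[...,0]-C[0],X[...,1]-C[1])<0.02; m&=X[...,2]>0.16
    b=bar(X,C,0.045,0.164,0.18)
    print(n,"bartop z",np.nanmedian(X[m][:,2]),np.nanpercentile(X[m][:,2],[25,90]),b)
    g=bar(X,C,0.045,0.134,0.15); m=(np.hypot(X[...,0]-C[0],X[...,1]-C[1])<0.026)&(abs(X[...,2]-.141)<.006); print(g[:4],"shoulder z",np.median(X[m][:,2]))
    f=(np.hypot(X[...,0]-C[0],X[...,1]-C[1])<0.08)&(abs(X[...,2]-.018)<.006); print("foot z",np.median(X[f][:,2]))
```

```text
open t29.65 p [ 0.5057 -0.1793  0.1482] yaw -2.037 F [-0.3 -0.5  0.3] M [ 0.11  0.06 -0.01] gap 0.0499
away t31.57 p [ 0.4002 -0.4189  0.2992] yaw -1.803 F [ 0.8 -0.5  0.5] M [ 0.06  0.02 -0.02] gap 0.0500
top bartop z 0.16966464767507788 [0.1683271  0.17167685] (np.int64(148), (0.505746826171875, -0.1789326629638672), array([ 0.5057468, -0.1781535], dtype=float32), (16.686626434326172, 48.44150924682617), np.float64(2.6658483527771826), np.float32(2.6717389))
(np.int64(253), (0.5053887023925782, -0.1790074462890625), array([ 0.5052787 , -0.17637336], dtype=float32), (53.796573638916016, 52.6137809753418)) shoulder z 0.1401169674714024
foot z 0.016648490904357126
side bartop z 0.17122419549439377 [0.16931879 0.1725872 ] (np.int64(266), (0.5048295288085938, -0.1786584930419922), array([ 0.50385267, -0.17965047], dtype=float32), (15.284908294677734, 47.79381561279297), np.float64(2.673617925520407), np.float32(2.6579878))
(np.int64(427), (0.5038178100585937, -0.1799624481201172), array([ 0.49790615, -0.18689449], dtype=float32), (52.259071350097656, 54.36053466796875)) shoulder z 0.1423645443078261
foot z 0.01896612775456442
```

View pics/fin.png

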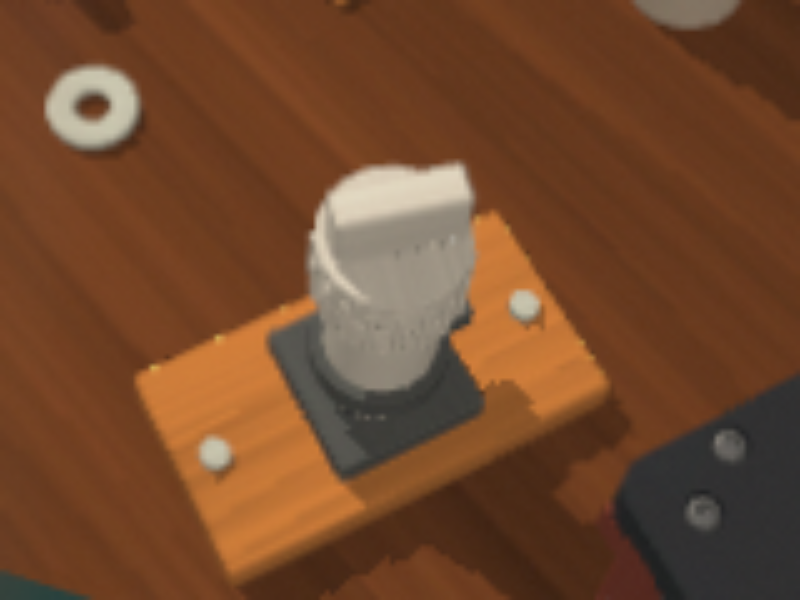

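```bash
python3 -c "
from bench import *
close_job(); print(current_clock())"
```

```text
the job is handed in; nothing more can be done
the job is handed in; nothing more can be done
```

The cap is screwed down on the barrel and let go, and I handed the job in soon after 31.6 s on the robot's clock; no verdict is reported.

**What I did:** I picked up the silver cap and left the blue and purple ones alone. I set it on the crown with its bar in line with the foot, pressing with about 4 N. I turned it back, and it dropped at about 1.16 rad. I then screwed it forward about 1.4 rad until it turned stiff, eased back 0.015 rad, let go and moved clear.

**Last checks:**
- **Height:** measured against the foot, the bar's top is at about 170–171 mm. That puts the rim at 102–103.5 mm, against the 104 mm limit.
- **Centring and turn:** the cap is within about 1 mm of the barrel's axis. Its bar turned 0.24 rad past the foot line, matching the tool, so it did not slip in the grip. It looks upright in the last picture.
- **Bystanders:** I felt no contact with them, but I did not measure their positions again at the end.

**Disagreements and doubts:**
- **Rim height from the tool:** the tool's own height put the rim nearer 103.7 mm, about 0.7 mm above where it should sit; the cap may have slid a little in the fingers. The height levelled off 0.7–0.8 rad before the turn stiffened, longer than I expected from the thread's play.
- **Stiffness reading:** the twist readings are noisy by about 0.1 N m. The 0.25 N m where I stopped was a single sample, slightly over the 0.2 N m guide. One early stop on the way down was noise, and I carried on from it.

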